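Release one kiwi and stop it on the inspection pad

TASK

Of the two fruit feeders, take the one with the larger kiwi in its cup: press its key right down with one finger so that the kiwi pops out of the cup, and with the other finger stop the kiwi on the black inspection pad before it rolls away down the chute. Finish while holding it so: one finger still keeping the key down, the kiwi at rest on the pad against the other finger. Do not pick up or squeeze the kiwi, and leave the smaller kiwi and everything else where they are.

Things in the scene. Friction and masses are not known exactly. Their poses are not given: they have to be found in the camera images.
- feeder_a: Fixed feeder with the larger kiwi (may be left or right): aluminium cup and chute on a grey base, 310 x 90 mm, key housing beside it. Origin: on the table under the middle of the cup; x runs downhill along the chute (roughly away from the robot), y left, z up. In its frame, mm: cup x -32 to 22, rear wall to z 90, sides to z 79; key centre x 115, y -71.
- feeder_b: The twin of feeder_a, the same in every size, with the smaller kiwi in its cup. Leave it alone.
- kiwi_large: Brown kiwi fruit, 52 mm across and 66 mm long, about 105 g, its long axis across the chute. Origin at its centre. Lies in the cup of feeder_a at the start, its centre at x 5, z 84 mm in that feeder's frame.
- kiwi_small: Brown kiwi fruit, 36 mm across and 46 mm long, about 36 g, its long axis across the chute. Origin at its centre. Lies in the cup of feeder_b at the start, its centre at x 8, z 76 mm in that feeder's frame. It must stay there.
- sill_a (a point): Upper edge of the sill between cup and chute of feeder_a (x 22 mm, z 64 mm in its frame), where the chute floor begins. In the cup the fruit lies 9 mm deeper than the chute floor.
- chute_end_a (a point): Middle of the lower end of feeder_a's chute floor (x 178, z 37 mm in its frame). The floor is straight, 10 degrees steep, 72 mm wide between walls 4 mm thick that stand 15 mm above it; at x 115 the floor is at z 48. No end stop: the fruit would drop into a catch tray (x 179 to 279, walls to z 42).
- key_a_top (a point): Centre of the top face of feeder_a's key, a white cap 36 x 36 mm, 71 mm sideways (-y) of the chute's middle. Top 72 mm above the table when up; 60 mm when fully down, which is 12 mm above the chute floor beside it and 3 mm below that chute wall's top. Housing round it: 46 mm square, ends at 56 mm; 8 mm of free space between it and the chute wall.
- key_a (a joint): Travel of the spring key of feeder_a in metres: 0 up, 0.012 fully down. It slides straight down, takes 3 to 4 N to start and 6 to 7 N to hold down, and springs up when let go. It lifts a plate under the fruit; at about 9 mm the fruit comes over the sill and rolls off by itself: mid-pad after about 0.4 s, chute end after about 0.6 s.
- key_b_top (a point): Centre of the top face of feeder_b's key, a white cap 36 x 36 mm, 71 mm sideways (-y) of the chute's middle. Top 72 mm above the table when up; 60 mm when fully down, which is 12 mm above the chute floor beside it and 3 mm below that chute wall's top. Housing round it: 46 mm square, ends at 56 mm; 8 mm of free space between it and the chute wall. Not to be pressed.
- key_b (a joint): Travel of the spring key of feeder_b in metres: 0 up, 0.012 fully down. It slides straight down, takes 3 to 4 N to start and 6 to 7 N to hold down, and springs up when let go. It lifts a plate under the fruit; at about 9 mm the fruit comes over the sill and rolls off by itself: mid-pad after about 0.4 s, chute end after about 0.6 s.
- pad_a (a point): Centre of feeder_a's inspection pad, black rubber, 82 mm long, flush in the chute floor (x 40 to 122 mm), on the chute floor (x 81 mm, y 0, z 54 mm in the feeder's frame). The kiwi counts as on the pad while its centre is over the pad, within 40 mm up or down the chute of this point.
- sticker_roll: Bystander: paper roll, 42 mm across, 25 mm high, standing on the table beside feeder_a, about 90 mm behind its key. Origin at its underside.
- test_weight: Bystander: brass weight, 32 mm across, 42 mm high, in the same place beside feeder_b. Origin at its underside.
- stamp: Bystander: wooden hand stamp, 44 x 28 mm, 54 mm high, on the table on the +y side of feeder_a. Origin at its underside.
- marker: Bystander: marker pen, 110 mm long, 14 mm thick, on the table on the +y side of feeder_b. Origin at its underside.
- shears: Bystander: pruning shears with red handles, 170 mm long, 14 mm high, lying at the left, near the fruit crate. Origin under the pivot.
- tape_dispenser: Bystander: heavy blue tape dispenser, 160 x 70 mm, 117 mm high, to the right. Origin at its underside.
- punnet: Bystander: empty clear punnet, 150 x 110 mm, 50 mm high, at the right. Origin at its underside.
There are look-alikes about, which are no part of the job. Leave any purple look-alike of the kiwi_large alone. What is shaped like the kiwi_small but green is not meant.

How it is judged:
By the outcome, as a careful person would: the job done as asked, in the order asked, and still so for the second after the job is handed in, while the arm keeps its last pose, push and grip.
It also fails if it takes over 32 s, if anything falls off the work surface, if the arm or the gripper's body presses on something with over 40 N, if the wrist force passes 120 N, or if a joint passes its speed limit or range.

ROBOT

A 6-joint arm with a two-finger parallel gripper is mounted at the origin on the work surface. World frame = base frame: x ahead of the robot, y to its left, z up, the work surface at z = 0. Lengths are in m, angles in rad, forces in N, time in s.
With the tool pointing down it reaches from about 0.35 to 0.975 m from the base axis. Payload 4.9 kg.
Tool frame: the origin (TCP) lies midway between the tips of the shut fingers; the grasp point (between the pads) lies 19 mm behind it (manip.pinch_z is the distance from the TCP to the grasp point, in m); z points along the fingers, y is the direction in which the jaws open and shut (so a half turn about z gives the same grasp; the last joint's range is limited). The gripper opens to 85 mm and grips with 20 to 120 N. Pads are 22 mm wide; open, the fingers measure 114 mm over their backs; the gripper's body (76 mm by 85 mm) begins 54 mm behind the grasp point. The pads swing forward as they close: fully open they stand 13 mm farther back than shut.
Start: joints at [-1.295, 0.053, 1.613, -0, 1.476, -0.119], TCP at [0.24, -0.577, 0.231] pointing down, gripper open.
Joint ranges: [-3.01, 3.01], [-1.01, 2.22], [0.06, 2.58], [-1.02, 4.17], [0.09, 2.62], [-3.14, 3.14]. Speed limits (rad/s): [2.57, 2.57, 3.14, 3.14, 3.14, 3.14].

INTERFACE

Orientations are given as a unit quaternion [w, x, y, z].
In Python, from plant import manip gives the robot as it stands.
- The arm moves only by the tool drive_tool, never from a script. Its argument "commands" is text: rows parted by semicolons, each of 5 numbers parted by spaces: the finger opening in mm, from 0 to 85.4, then the shift along the tool's x, y, z in units of 30 mm (1.0 is 30 mm), then the turn about the tool's z in degrees. A call has exactly 8 rows; each row shifts and turns the commanded pose from where the row before left it, along the tool's axes as they then stand; what a row does not reach is not made up. A row lasts 1/8 s, in which the tool goes at most 62.5 mm and 10.7 degrees, less where a joint would pass 70% of its speed; a pose out of reach is approached as far as the arm can. A call is refused whole if a number of a shift passes 1 or a number of a turn 10.7, either way. A call with a gripper value outside its range is refused whole. The fingers move at their own pace and stop on an object; the grip force is fixed at half the most. Time passes only in rows, so rows that do not move let the fingers close, or fill a call up. It gives the time, the measured TCP pose, the force and the opening at its end, in the units of the state.
- manip.state(): the state, without advancing time (a new reading comes with each control period).
- manip.grab_frame(name): name is "side" or "top" or "wrist"; returns the picture (480x640x3 uint8, red, green, blue); there is no depth.
- manip.camera_params(name): a dict with "fx", "fy", "cx", "cy" (pixels), "xyz" and "orientation" of the camera in the world. Camera axes: x right, y down, z forward; pixel columns grow to the right and rows downward; lengths in m; the calibration is good to about 2 mm. The wrist camera is an equidistant fisheye: a pixel r from the principal point sees the ray r / f radians off the axis. A picture is of the moment at which its call begins: read the wrist's pose just before it. camera_params takes no time and is no camera call; for the wrist camera it gives the pose at the moment of the call.
- manip.job_done(): hands the job in, once; it reports no verdict.
The state is a dict: "time": time; "joint_pos": joint angles; "joint_vel": joint speeds; "joint_efforts": joint torques, N m; "tool_pos": TCP position; "tool_rot": TCP orientation; "contact_force": force on the tool from outside, world axes, zero at the start; "ft_torque": the same for the moment, N m; "gripper_width": opening from 0.0 (shut) to 1.0 (fully open).
Only numpy, scipy, OpenCV 4.12 (cv2) and the standard library are available. Lean on these libraries where they do the work, as an engineer would, in place of code of your own. Each camera call takes 0.05 s, during which the arm holds its last target. There are 200 camera calls.

## Working session

There is one attempt and no reset: what is moved stays moved. The work goes in short steps, Python scripts to look and compute and a tool call to move; the robot and the scene stay as the last step left them, time stands still between calls to the robot, and variables do not carry over. Pictures are saved under pics/ and viewed, about 8 in all and at most 12, crops included, and the job is handed in when it is done.

Besides the shell and the picture viewer there is one more tool, called after "Emit:" by a JSON object that holds its "op" and its "data", one argument or row to a line. drive_tool: Moves the arm, as the interface text tells. Its arguments: {"type":"object","properties":{"commands":{"type":"string"}},"required":["commands"]}

```bash
mkdir -p pics; ls
python3 - <<'E'
from plant import manip
import cv2,json
for n in ("top","side"):
    p=manip.camera_params(n); print(n,p)
    cv2.imwrite(f"pics/{n}0.png",manip.grab_frame(n)[:,:,::-1])
s=manip.state();print(s["time"],s["tool_pos"],s["tool_rot"],s["gripper_width"],s["contact_force"],manip.pinch_z)
E
```

```text
pics
top {'fx': 534.6168418077497, 'fy': 534.6168418077497, 'cx': 317.13483484807625, 'cy': 245.51701528036224, 'xyz': array([ 0.31912737, -0.066163  ,  1.19146894]), 'orientation': array([-0.06473198,  0.71122486, -0.69824169,  0.04926976])}
side {'fx': 457.68891476658473, 'fy': 457.68891476658473, 'cx': 314.47302252671926, 'cy': 241.66566837594326, 'xyz': array([-0.05544277,  0.49837286,  0.64384674]), 'orientation': array([ 0.17257929, -0.35234503,  0.81896459, -0.41876768])}
0.1 [ 0.2402168  -0.57638306  0.23018246] [-9.18372481e-04  9.80575598e-01  1.96139350e-01 -9.68750796e-05] 0.9990950701569797 [ 0.18599134 -0.2024245   0.35278678] 0.0187
```

View pics/top0.png

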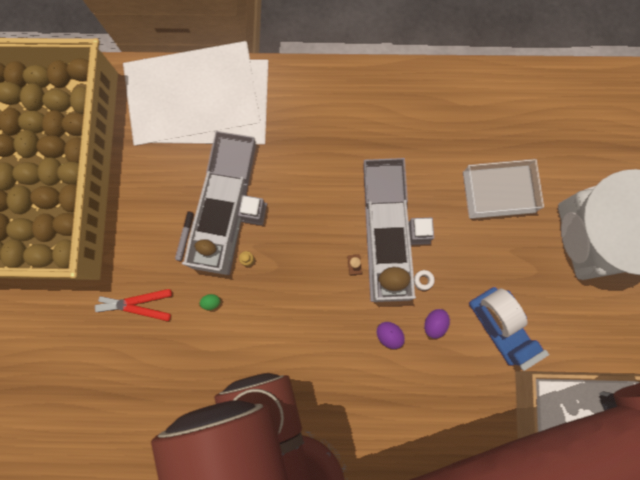

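View pics/side0.png

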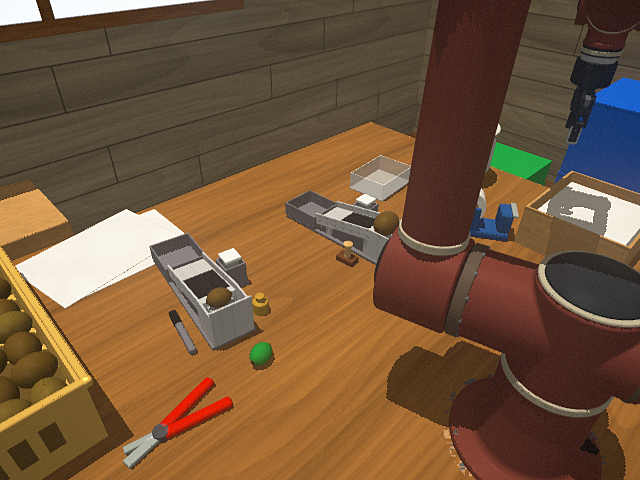

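Top view: two feeders. The right one, with its kiwi at (395,280), holds the clearly larger fruit. It also has the paper roll at (424,280) and the stamp at (355,264) beside it, so it is feeder_a. The left one, kiwi at (206,247), has the brass weight and marker, so it is feeder_b. The purple fruits at (391,335) and (437,323) and the green one at (209,302) are decoys. Next I measure the pad and key of the right feeder.

```bash
cat > h.py <<'E'
import numpy as np,cv2
from scipy.spatial.transform import Rotation as R
from plant import manip
def rot(q): return R.from_quat([q[1],q[2],q[3],q[0]]).as_matrix()
def cast(p,uv,z):
    uv=np.atleast_2d(np.array(uv,float))
    d=np.c_[(uv[:,0]-p["cx"])/p["fx"],(uv[:,1]-p["cy"])/p["fy"],np.ones(len(uv))]@rot(p["orientation"]).T
    return p["xyz"]+d*((z-p["xyz"][2])/d[:,2])[:,None]
E
python3 - <<'E'
from h import *
im=cv2.imread("pics/top0.png"); p=manip.camera_params("top")
def blob(m,x0,x1,y0,y1):
    k=np.zeros(m.shape,np.uint8);k[y0:y1,x0:x1]=m[y0:y1,x0:x1]*255
    c=max(cv2.findContours(k,cv2.RETR_EXTERNAL,cv2.CHAIN_APPROX_NONE)[0],key=cv2.contourArea)
    return c,cv2.minAreaRect(c)
mx=im.max(2);mn=im.min(2)
c,r=blob(mx<45,365,412,215,275); print("pad",r)
print(cast(p,r[0],.054)[0]); B=cv2.boxPoints(r);print(cast(p,B,.054)[:,:2].round(4))
c2,r2=blob(mn>205,405,440,212,245); print("key",r2); print(cast(p,r2[0],.072)[0]); print(cast(p,cv2.boxPoints(r2),.072)[:,:2].round(4))
hsv=cv2.cvtColor(im,cv2.COLOR_BGR2HSV)
c3,r3=blob((hsv[...,1]>110)&(mx<130)&(hsv[...,0]<25),376,413,262,296); print("kiwi",r3); print(cast(p,r3[0],.084)[0])
v=im.copy()
cv2.drawContours(v,[c,c2,c3],-1,(0,0,255),1)
cv2.imwrite("pics/c1.png",cv2.resize(v[140:360,330:490],None,fx=3.6,fy=2.7*1.0 if 0 else 2.7,interpolation=cv2.INTER_NEAREST) if 0 else cv2.resize(v[145:345,335:475],None,fx=3,fy=3,interpolation=cv2.INTER_NEAREST))
s=cv2.imread("pics/side0.png");cv2.imwrite("pics/c2.png",0*s)
E
```

```text
Traceback (most recent call last):
ValueError: max() iterable argument is empty
```

Run:
```python
from h import *
im=cv2.imread("pics/top0.png"); p=manip.camera_params("top")
print(im[245,380:402:5].tolist(), im[227,418:430:4].tolist(), im[280,385:405:6].tolist())
def blob(m,x0,x1,y0,y1):
    k=np.zeros(m.shape,np.uint8);k[y0:y1,x0:x1]=m[y0:y1,x0:x1].astype(np.uint8)*255
    c=max(cv2.findContours(k,cv2.RETR_EXTERNAL,cv2.CHAIN_APPROX_NONE)[0],key=cv2.contourArea)
    return c,cv2.minAreaRect(c)
mx=im.max(2).astype(int);mn=im.min(2).astype(int)
hsv=cv2.cvtColor(im,cv2.COLOR_BGR2HSV)
c,r=blob(mx<70,370,412,215,266); print("pad",r)
print(cast(p,r[0],.054)[0]); print(cast(p,cv2.boxPoints(r),.054)[:,:2].round(4).tolist())
c2,r2=blob(mn>200,405,440,212,245); print("key",r2); print(cast(p,r2[0],.072)[0]); print(cast(p,cv2.boxPoints(r2),.072)[:,:2].round(4).tolist())
c3,r3=blob((hsv[...,1]>110)&(mx<150)&(hsv[...,0]<25),376,413,262,296); print("kiwi",r3); print(cast(p,r3[0],.084)[0])
v=im.copy(); cv2.drawContours(v,[c,c2,c3],-1,(0,0,255),1)
cv2.imwrite("pics/c1.png",cv2.resize(v[150:340,335:475],None,fx=3,fy=3,interpolation=cv2.INTER_NEAREST))
```

```text
[[50, 54, 65], [51, 56, 66], [52, 57, 67], [53, 56, 68], [52, 57, 67]] [[215, 224, 233], [215, 224, 232], [214, 223, 232]] [[52, 87, 117], [58, 97, 128], [63, 100, 131], [53, 87, 116]]
pad ((389.8465576171875, 245.33226013183594), (33.17401885986328, 27.312740325927734), 85.42607879638672)
[ 0.50714046 -0.19568806  0.054     ]
[[0.5404, -0.1635], [0.5462, -0.2222], [0.4742, -0.2275], [0.4685, -0.1694]]
key ((423.5, 226.5), (15.0, 15.0), 90.0)
[ 0.54592894 -0.26505135  0.072     ]
[[0.562, -0.2493], [0.5625, -0.2812], [0.53, -0.2807], [0.5295, -0.249]]
kiwi ((394.0, 278.5), (21.0, 30.0), 90.0)
[ 0.43266823 -0.20073322  0.084     ]
```

View pics/c1.png

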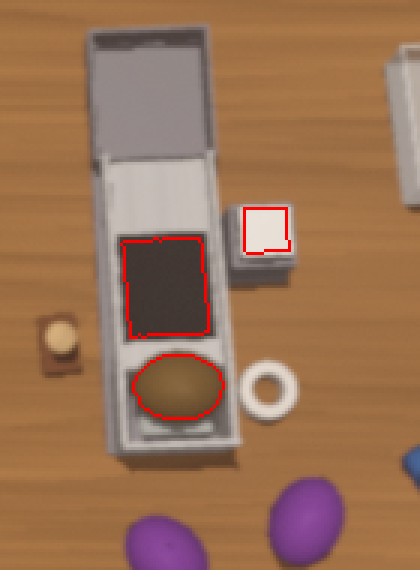

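Confirmed: the larger kiwi, the pad and the key belong to the right feeder. Its heading is about 4.2° and the key is at (0.546, -0.2645). I'm aiming the TCP at (0.543, -0.229), with the fingers set about 71 mm apart centre to centre.

Emit:
{"op": "drive_tool", "data": {
  "commands": "56 0 0 0 9.2; 56 0 0 0 9.2; 56 0.9 -0.9 0 0; 56 0.9 -0.9 0 0; 56 0.9 -0.9 0 0; 56 0.9 -0.9 0 0; 56 0.9 -0.9 0 0; 56 0.9 -0.9 0 0"
}}

```text
time: 1.1
tool_pos: [0.3905, -0.4021, 0.2307]
tool_rot: [-0.0, 0.999, 0.037, -0.0]
contact_force: [0.0, -0.8, -0.2]
gripper_width: 0.656
```

Emit:
{"op": "drive_tool", "data": {
  "commands": "56 0.9 -0.9 0 0; 56 0.9 -0.9 0 0; 56 0.9 -0.9 0 0; 56 0.9 -0.9 0 0; 56 0.9 -0.9 0 0; 56 0.9 -0.9 0 0; 56 0 0 0.8 0; 56 0 0 0 0"
}}

```text
time: 2.1
tool_pos: [0.5384, -0.2287, 0.2044]
tool_rot: [-0.001, 0.999, 0.037, -0.002]
contact_force: [-1.0, 0.2, -0.3]
gripper_width: 0.659
```

Run:
```python
from h import *
s=manip.state(); print(s["time"],s["tool_pos"],s["tool_rot"],s["gripper_width"],s["contact_force"])
p=manip.camera_params("wrist"); print(p)
cv2.imwrite("pics/w1.png",manip.grab_frame("wrist")[:,:,::-1])
```

```text
2.1 [ 0.53838461 -0.22869633  0.20438071] [-0.0014336   0.99930274  0.03723398 -0.00236797] 0.6589606431480737 [-0.97888412  0.17393339 -0.33571597]
{'fx': 371.64829954431775, 'fy': 371.64829954431775, 'cx': 314.82930710349297, 'cy': 244.7656291023211, 'xyz': array([ 0.60792057, -0.22280828,  0.34636184]), 'orientation': array([ 0.10249254,  0.72545298, -0.67361548, -0.09723906])}
```

View pics/w1.png

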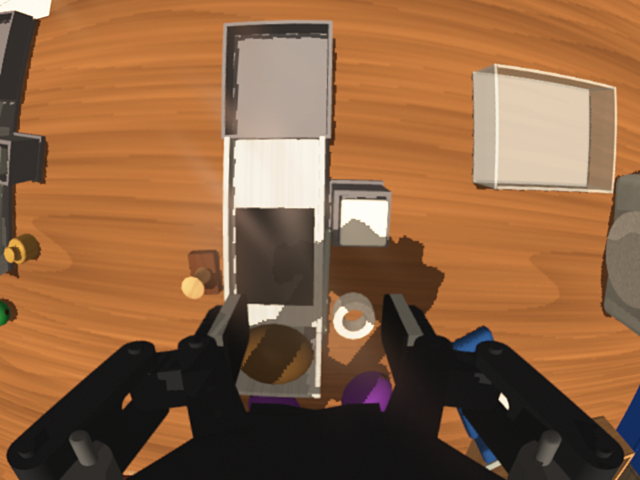

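The wrist view shows the feeder straight ahead, with the key cap at about (364,221), the pad at about (275,256), the left fingertip near (237,300) and the right near (395,300). I'll refine the key and pad positions from here.

```bash
cat >> h.py <<'E'
def fcast(p,uv,z):
    uv=np.atleast_2d(np.array(uv,float)); a=(uv-[p["cx"],p["cy"]])/p["fx"]; t=np.linalg.norm(a,axis=1)
    d=np.c_[a*(np.sin(t)/t)[:,None],np.cos(t)]@rot(p["orientation"]).T
    return p["xyz"]+d*((z-p["xyz"][2])/d[:,2])[:,None]
E
python3 - <<'E'
from h import *
p=manip.camera_params("wrist"); s=manip.state(); im=cv2.imread("pics/w1.png")
def blob(m,x0,x1,y0,y1):
    k=np.zeros(m.shape,np.uint8);k[y0:y1,x0:x1]=m[y0:y1,x0:x1].astype(np.uint8)*255
    return max(cv2.findContours(k,cv2.RETR_EXTERNAL,cv2.CHAIN_APPROX_NONE)[0],key=cv2.contourArea)
def rep(n,c,z):
    w=fcast(p,c.reshape(-1,2),z)[:,:2].astype(np.float32); print(n,cv2.boundingRect(c),cv2.minAreaRect(w*1000))
mn=im.min(2);mx=im.max(2)
rep("key",blob(mn>150,335,392,190,250),.072); rep("pad",blob(mx<100,232,318,200,306),.054)
print("edge chute R",fcast(p,[[328,140],[321,396]],.07),"tips",fcast(p,[[237,298],[395,298]],.21))
T=rot(s["tool_rot"]); print(T.round(4).tolist())
E
```

```text
key (341, 199, 48, 38) ((552.7206420898438, -264.77239990234375), (28.343984603881836, 36.52049255371094), 2.8448891639709473)
pad (235, 208, 79, 98) ((508.341064453125, -194.0174560546875), (86.718017578125, 69.20110321044922), 4.079111099243164)
edge chute R [[ 0.60892633 -0.23266115  0.07      ]
 [ 0.38039736 -0.24544001  0.07      ]] tips [[ 0.54312888 -0.19574646  0.21      ]
 [ 0.54790772 -0.26077546  0.21      ]]
[[0.9973, 0.0738, -0.0027], [0.0738, -0.9973, 0.0015], [-0.0025, -0.0017, -1.0]]
```

Emit:
{"op": "drive_tool", "data": {
  "commands": "56 0.2 0 0 0; 56 0 0 0.8 0; 56 0 0 0.8 0; 56 0 0 0.8 0; 56 0 0 0.7 0; 56 0 0 0.6 0; 56 0 0 0.2 0; 56 0 0 0 0"
}}

```text
time: 3.15
tool_pos: [0.5457, -0.2295, 0.0902]
tool_rot: [-0.0, 0.999, 0.037, -0.0]
contact_force: [-1.2, -0.4, -0.2]
gripper_width: 0.657
```

Run:
```python
from h import *
s=manip.state(); print(s["time"],s["tool_pos"],s["tool_rot"],s["gripper_width"],s["contact_force"])
a=manip.grab_frame("wrist")[:,:,::-1]; b=manip.grab_frame("side")[:,:,::-1]
v=np.hstack([cv2.resize(a[150:420,180:460],None,fx=1.4,fy=1.4),cv2.resize(b[150:285,260:400],None,fx=2.8,fy=2.8)])
cv2.imwrite("pics/w2.png",v)
```

```text
3.15 [ 0.54567358 -0.22954654  0.09018962] [-8.37690742e-05  9.99323225e-01  3.67841513e-02 -1.02642163e-04] 0.6570832086860583 [-1.15372254 -0.37445779 -0.1925257 ]
```

View pics/w2.png

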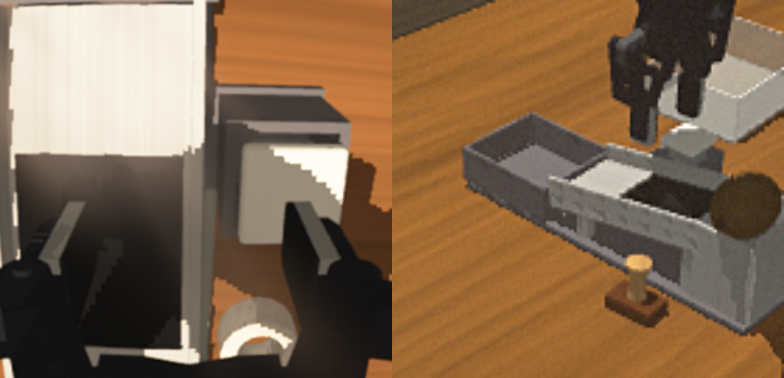

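Both fingers are placed as planned: the right tip is over the key cap and the left one is over mid-chute, downhill of the kiwi. Next I go down to the key until I feel contact.

Emit:
{"op": "drive_tool", "data": {
  "commands": "56 0 0 0.2 0; 56 0 0 0.2 0; 56 0 0 0.2 0; 56 0 0 0.1 0; 56 0 0 0 0; 56 0 0 0 0; 56 0 0 0 0; 56 0 0 0 0"
}}

```text
time: 4.25
tool_pos: [0.5457, -0.2296, 0.0695]
tool_rot: [0.0, 0.999, 0.037, 0.0]
contact_force: [0.5, -0.2, 0.1]
gripper_width: 0.658
```

Emit:
{"op": "drive_tool", "data": {
  "commands": "56 0 0 0.1 0; 56 0 0 0 0; 56 0 0 0 0; 56 0 0 0 0; 56 0 0 0 0; 56 0 0 0 0; 56 0 0 0 0; 56 0 0 0 0"
}}

```text
time: 5.25
tool_pos: [0.546, -0.2297, 0.0665]
tool_rot: [0.0, 0.999, 0.037, 0.0]
contact_force: [1.9, -1.0, 2.6]
gripper_width: 0.657
```

Contact with the key is at TCP z ≈ 0.0667. I press through the 12 mm travel.

Emit:
{"op": "drive_tool", "data": {
  "commands": "56 0 0 0.1 0; 56 0 0 0.1 0; 56 0 0 0.1 0; 56 0 0 0.1 0; 56 0 0 0.03 0; 56 0 0 0 0; 56 0 0 0 0; 56 0 0 0 0"
}}

```text
time: 6.25
tool_pos: [0.5461, -0.2298, 0.0556]
tool_rot: [0.0, 0.999, 0.037, 0.0]
contact_force: [-4.1, 3.6, 14.8]
gripper_width: 0.659
```

Run:
```python
from h import *
s=manip.state(); print(s["time"],s["tool_pos"],s["gripper_width"],s["contact_force"],s["ft_torque"])
a=manip.grab_frame("wrist")[:,:,::-1]; b=manip.grab_frame("side")[:,:,::-1]
v=np.hstack([cv2.resize(a[150:420,180:460],None,fx=1.4,fy=1.4),cv2.resize(b[150:285,260:400],None,fx=2.8,fy=2.8)])
cv2.imwrite("pics/w3.png",v)
```

```text
6.25 [ 0.54609135 -0.22980698  0.05557125] 0.6594467946970828 [-4.10516065  3.64041859 14.79343384] [-0.13947549  0.62067178 -0.14249904]
```

View pics/w3.png

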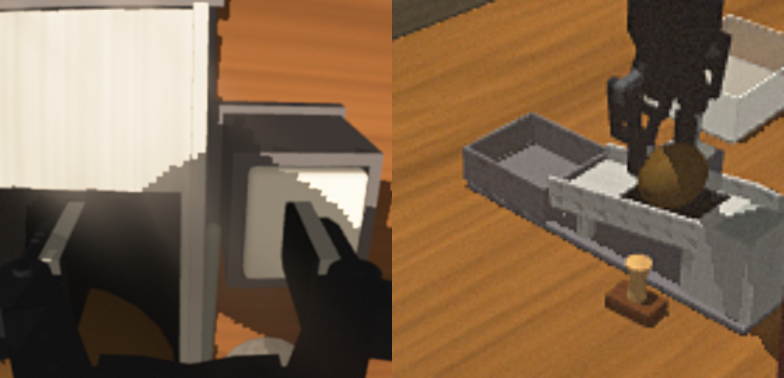

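The kiwi has popped out and lies on the pad against the left finger, and the key is bottomed (14.8 N against the 6–7 N hold force). I hold one second, then check that it is at rest and where it lies.

Emit:
{"op": "drive_tool", "data": {
  "commands": "56 0 0 0 0; 56 0 0 0 0; 56 0 0 0 0; 56 0 0 0 0; 56 0 0 0 0; 56 0 0 0 0; 56 0 0 0 0; 56 0 0 0 0"
}}

```text
time: 7.35
tool_pos: [0.5461, -0.2298, 0.0556]
tool_rot: [0.0, 0.999, 0.037, 0.0]
contact_force: [-3.1, 2.1, 14.0]
gripper_width: 0.653
```

Run:
```python
from h import *
s=manip.state(); print(s["time"],s["tool_pos"],s["contact_force"],np.abs(s["joint_vel"]).max())
p=manip.camera_params("side"); b=manip.grab_frame("side")[:,:,::-1].copy(); w=manip.grab_frame("wrist")[:,:,::-1]; t=manip.grab_frame("top")[:,:,::-1]
old=cv2.imread("pics/w3.png"); 
new=np.hstack([cv2.resize(w[150:420,180:460],None,fx=1.4,fy=1.4),cv2.resize(b[150:285,260:400],None,fx=2.8,fy=2.8)])
print("pixels changed since last:",(cv2.absdiff(old,new).max(2)>40).sum())
h=cv2.cvtColor(b,cv2.COLOR_BGR2HSV); m=((h[...,1]>90)&(h[...,2]<150)&(h[...,0]<30)).astype(np.uint8)*255
k=np.zeros_like(m);k[198:227,345:378]=m[198:227,345:378]
c=max(cv2.findContours(k,cv2.RETR_EXTERNAL,cv2.CHAIN_APPROX_NONE)[0],key=cv2.contourArea);uv=cv2.minEnclosingCircle(c)
P=cast(p,uv[0],.081)[0]; a=np.radians(4.1); d=P[:2]-[.5078,-.1948]
print(uv,P,"rel pad mm",1000*d@[np.cos(a),np.sin(a)],1000*d@[-np.sin(a),np.cos(a)])
cv2.imwrite("pics/f.png",np.hstack([cv2.resize(b[150:285,260:400],None,fx=2.8,fy=2.8),cv2.resize(t[130:319,150:346+130],None,fx=1.2,fy=2)]) if 0 else np.hstack([cv2.resize(b[150:285,260:400],(392,378)),cv2.resize(t[120:320,170:450],(392,378))]))
```

```text
7.35 [ 0.54608657 -0.22984436  0.05557366] [-3.08524177  2.06098352 13.9790976 ] 0.0021047649290913874
pixels changed since last: 0
((358.2542419433594, 212.58128356933594), 15.189332962036133) [ 0.50935139 -0.19189388  0.081     ] rel pad mm 1.7551953135201115 2.787765744975101
```

View pics/f.png

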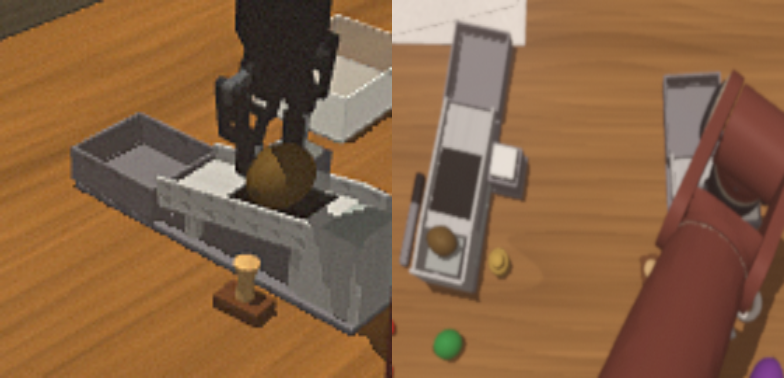

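The kiwi is at rest: no pixels changed, and it lies about 2 mm from the pad centre. The TCP moved only 11 mm after contact, so I press slightly further to check that the key is really at its stop.

Emit:
{"op": "drive_tool", "data": {
  "commands": "56 0 0 0.03 0; 56 0 0 0 0; 56 0 0 0 0; 56 0 0 0 0; 56 0 0 0 0; 56 0 0 0 0; 56 0 0 0 0; 56 0 0 0 0"
}}

```text
time: 8.5
tool_pos: [0.5462, -0.2298, 0.0555]
tool_rot: [0.0, 0.999, 0.037, -0.0]
contact_force: [-5.1, 3.4, 19.3]
gripper_width: 0.657
```

The force rose by 5 N with only 0.1 mm of motion, so the key is on its hard stop. I hand in.

Run:
```python
from h import *
b=manip.grab_frame("side")[:,:,::-1]; o=cv2.imread("pics/w3.png")[:,392:]
print("changed",(cv2.absdiff(o,cv2.resize(b[150:285,260:400],None,fx=2.8,fy=2.8)).max(2)>40).sum(), manip.state()["contact_force"])
print(manip.job_done())
```

```text
changed 5 [-5.48218688  3.78870057 19.56878935]
the job is handed in; nothing more can be done
None
```

I pressed the key of feeder_a, the right-hand feeder with the larger kiwi, and the kiwi popped out and stopped on the pad against the other finger. I handed the job in at about 8.5 s with both fingers holding there.

- **Key:** It is at its stop. A further 0.9 mm of commanded push moved the tool only 0.1 mm and raised the force from 14 N to 19 N, against the 6–7 N needed to hold it. The tool itself moved only 11 mm after contact instead of the key's 12 mm; I put that down to give in the fingers and the arm.
- **Kiwi:** It lies about 2 mm from the pad centre along the chute and did not move between frames a second apart. A last side view after the final push showed practically no change.
- **Everything else:** The smaller kiwi and its feeder were untouched in the last top view. The arm hid the items beside feeder_a's key in that view, so I could not check the sticker roll there. The arm never came near it on the way down.

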